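# Click the torque tester to its middle range and zero it

## Robot

A 6-joint arm with a two-finger parallel gripper is mounted at the origin on the work surface. World frame = base frame: x ahead of the robot, y to its left, z up, the work surface at z = 0. Lengths are in m, angles in rad, forces in N, time in s.
With the tool pointing down it reaches from about 0.3 to 0.775 m from the base axis. Payload 14.6 kg.
Tool frame: the origin (TCP) lies at the very end of the fingers, on their centre line; the grasp point (between the pads) lies 19 mm behind it; x points along the fingers, z is the direction in which the jaws open and shut, and the axes are right-handed (so a half turn about x gives the same grasp; the last joint's range is limited). The gripper opens to 94 mm and grips with 3 to 60 N. Pads are 16 mm wide; open, the fingers measure 119 mm over their backs; the gripper's body (75 mm by 177 mm) begins 78 mm behind the grasp point.
Start: joints at [-1.208, 0.3, 1.521, -0, 1.321, -0.067], TCP at [0.229, -0.5, 0.205] pointing down, gripper open.
Joint ranges: [-3.03, 3.03], [-0.79, 2.21], [0.23, 2.52], [-1.04, 4.18], [0, 3.07], [-2.55, 2.55]. Speed limits (rad/s): [2.22, 2.22, 2.57, 3.14, 3.14, 3.14].

## Interface

Orientations are given as [roll, pitch, yaw] about the fixed x, y, z axes, in that order (R = Rz(yaw) Ry(pitch) Rx(roll)).
In Python, from station import ctrl gives the robot as it stands. The module is installed in compiled form; this text tells all that it offers.
- The arm moves only by the tool servo_tool, never from a script. Its argument "motion" is one flat list of numbers, 4 for each row, row after row: the shift along the tool's x, y, z in mm, then the turn about the tool's x in degrees. In form: [dx, dy, dz, roll, dx, dy, dz, roll, ...]. A call has 1 to 20 rows; each row is the pose to reach, as a shift and turn from the pose commanded when the call began, along the tool's axes at that moment; what a row does not reach only later rows make up. A row lasts 1/8 s, in which the tool goes at most 62.5 mm and 10.7 degrees, less where a joint would pass 70% of its speed; a pose out of reach is approached as far as the arm can. A call with a gripper value outside its range is refused whole. "gripper" is the opening, from 0 (shut) to 1 (fully open), set as the call begins (left out, the last holds). The fingers move at their own pace and stop on an object; "force" is the grip in N (left out, the last holds). Time passes only in rows, so rows that repeat a pose let the fingers close. It gives the time, the measured TCP pose, the force and the opening at its end, in the units of the state.
- ctrl.get_obs(): the state, without advancing time (a new reading comes with each control period).
- ctrl.camera(name): name is "scene" or "top" or "wrist"; returns a dict with "color" (384x512x3 uint8, red, green, blue), "z_map" (384x512 float32, m along the optical axis (not along the pixel's ray), 0 where there is no reading), "fx", "fy", "cx", "cy" (pixels), "rvec" (rotation vector, rad) and "tvec" (3), from world to camera coordinates, as OpenCV has them. Camera axes: x right, y down, z forward; pixel columns grow to the right and rows downward; lengths in m; the calibration is good to about 2 mm. A picture is of the moment at which its call begins.
- ctrl.hand_in(): hands the job in, once; it reports no verdict.
The state is a dict: "time_s": time; "qpos": joint angles; "joint_vel": joint speeds; "tau": joint torques, N m; "ee_pos": TCP position; "eef_rot": TCP orientation; "force": force on the tool from outside, world axes, zero at the start; "moment": the same for the moment, N m; "grip_width": finger opening in m.
Only numpy, scipy, OpenCV 4.12 (cv2) and the standard library are available. Lean on these libraries where they do the work, as an engineer would, in place of code of your own. Each camera call takes 0.05 s, during which the arm holds its last target.

## Task

The bench torque tester stands at its lowest range: with a fingertip, turn its big knurled dial clockwise until it clicks into the next position, the middle one of three, and leave it there. Only then push the round zero button fully down with a fingertip and let it spring back up. Nothing needs grasping: only touch, lift nothing, and leave the tester and the things on and around it where they stand.

Things in the scene. Friction and masses are not known exactly. Their poses are not given: they have to be found in the camera images.
- tester: torque-wrench tester, a loose grey box 200 (x) x 240 (y) x 70 mm high, 3.5 kg, held on the bench by friction alone. Origin at the centre of its underside, z up, front to -x. In its frame, mm: dial axis at (-20, 50), zero button at (-60, -75), fixed square-drive stub at (8, -75), 92 above the bench, display 50 x 95 at (62, -60), 78 above the bench
- dial (a joint): angle of the dial about its upright axis, rad, growing clockwise seen from above. Three sprung detents: 0 (lowest range, its start), 0.7 (middle), 1.4 (highest); stops at -0.15 and 1.55. Let go within 0.3 of a detent, it snaps to within 0.05 of it; the hump between takes 0.09 N m at most. The white line on its top points along the tester's +x at 0.7, and 40 degrees left of that (towards +y) at 0
- dial_top (a point): centre of the dial's flat top, 96 mm above the bench. The dial is a black round knob, 92 mm across, 22 mm tall, its side finely knurled, its top flat with a flush white pointer line; top and rim rub well (friction 0.7 or more). On the panel beyond it one, two and three short white bars mark the low, middle and high positions
- zero (a joint): travel of the zero button, m: 0 up, 0.006 fully down; a spring, about 5 N at the bottom
- zero_top (a point): centre of the top of the round zero button, 32 mm across, pressed straight down
- adaptor_mid (a point): bystander: centre (20 mm up) of a loose steel drive adaptor, 26 mm across and 40 mm tall, standing on the tester's top in its far left corner
- hammer: bystander: hammer 280 mm long lying on the bench along its own x, head at its +x end
- carton: bystander: taped cardboard carton 110 x 80 x 60 mm high on the bench; origin at the centre of its underside
- can: bystander: can 52 mm across and 100 mm tall standing on the bench; origin at the centre of its underside

How it is judged:
On the way, in this order (a step that is already met when the one before it is completed fails the run):
1. the dial has clicked into its middle position (value of joint dial between 0.6 and 0.8 rad), for 0.3 s.
2. the zero button is pressed fully down, with the dial in the middle position (all of step 1 and value of joint zero above 0.0048 m), for 0.05 s.
At the end, for the whole second after the job is handed in: The dial rests within 0.1 rad of its middle detent, the zero button is up again (within 1.5 mm) after a press of at least 4.8 mm of its 6 mm, and the tester and every bystander are within 20 mm of where they began (all of step 1 and velocity of joint dial between -0.05 and 0.05 rad/s and value of joint zero below 0.0015 m and distance of each of tester, adaptor_mid, hammer, carton, can from where it was at the start of the episode below 0.02 m and linear speed of tester below 0.01 m/s); the robot touches nothing.
It fails at once if the zero button is pushed in while the dial is not in its middle position (value of joint zero above 0.0035 m and not (value of joint dial between 0.6 and 0.8 rad)).
It fails at once if the tester is shifted by more than 20 mm or lifted (distance of tester from where it was at the start of the episode above 0.02 m or height (world z) of tester above 0.01 m).
It fails at once if a bystander is moved by more than 20 mm, knocked over or lifted (distance of any of adaptor_mid, hammer, carton, can from where it was at the start of the episode above 0.02 m).
It also fails if it takes over 45 s, if anything falls off the work surface, if the arm or the gripper's body presses on something with over 40 N, if the wrist force passes 120 N, or if a joint passes its speed limit or range.

## Working session

There is one attempt and no reset: what is moved stays moved. The work goes in short steps, Python scripts to look and compute and a tool call to move; the robot and the scene stay as the last step left them, time stands still between calls to the robot, and variables do not carry over. Pictures are saved under pics/ and viewed, and the job is handed in when it is done.

Besides the shell and the picture viewer there is one more tool, called after "Emit:" as a command line: name --argument value ..., lists and objects as JSON in quotes. servo_tool: Moves the arm, as the interface text tells. Its arguments: {"type":"object","properties":{"motion":{"type":"array","items":{"type":"number"}},"gripper":{"type":"number"},"force":{"type":"number"}},"required":["motion"]}

```bash
mkdir -p pics; cat > h.py <<'E'
import numpy as np, cv2
from station import ctrl
def save(n,f):
    c=ctrl.camera(n); cv2.imwrite(f,c["color"][:,:,::-1]); np.savez(f.replace('.png','.npz'),**{k:np.asarray(v) for k,v in c.items()}); return c
def ray(c,u,v):
    R,_=cv2.Rodrigues(np.array(c["rvec"],float)); t=np.array(c["tvec"],float).ravel()
    d=R.T@np.array([(u-c["cx"])/c["fx"],(v-c["cy"])/c["fy"],1.]); return -R.T@t,d
def onz(c,u,v,z):
    o,d=ray(c,u,v); return o+d*(z-o[2])/d[2]
def dep(c,u,v):
    o,d=ray(c,u,v); return o+d*float(c["z_map"][int(v),int(u)])
E
python3 - <<'E'
from h import *
for n in("scene","top","wrist"): 
    c=save(n,f"pics/{n}0.png"); print(n,ray(c,256,192))
o=ctrl.get_obs();print(o)
E
```

```text
scene (array([1.19364263, 0.12255387, 0.87050334]), array([-0.65664455, -0.10246943, -0.74746654]))
top (array([0.37308139, 0.05937543, 1.04748479]), array([ 0.13395807, -0.02929221, -0.99084192]))
wrist (array([ 0.30306615, -0.46621508,  0.38471517]), array([-0.25728793, -0.13202674, -0.95747003]))
{'time_s': 0.15, 'qpos': array([-1.20759738e+00,  3.00331652e-01,  1.52141464e+00, -2.10802115e-05,
        1.32068866e+00, -6.66325584e-02]), 'joint_vel': array([-0.00127579, -0.00247126, -0.00117075, -0.00203266, -0.00097225,
        0.00015076]), 'tau': array([ 2.00471921e-03, -5.31962693e+01, -3.52817702e+01,  7.09232572e-02,
        2.36266677e-02, -7.67633219e-05]), 'ee_pos': array([ 0.2291037 , -0.49980444,  0.20503323]), 'eef_rot': array([3.09919855, 1.56995378, 1.95823896]), 'force': array([0.06000431, 0.41275891, 0.15095938]), 'moment': array([ 1.37175851e-02, -4.41641015e-02,  5.94070056e-05]), 'grip_width': 0.09366960729663452}
```

View pics/top0.png

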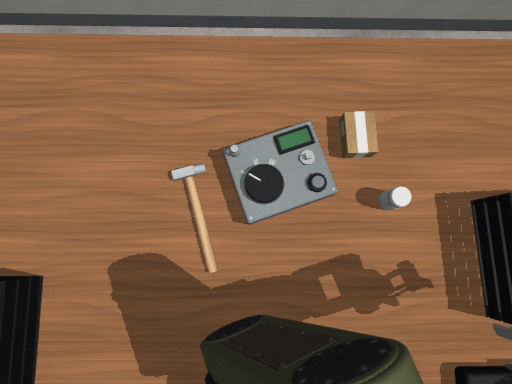

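View pics/scene0.png

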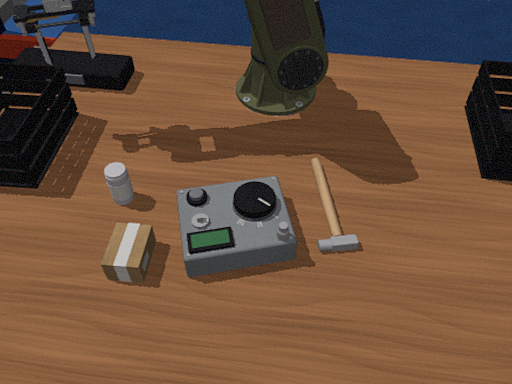

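In the top view the dial is at about (264,183), the button at (317,182), the stub at (307,157), the adaptor at (235,151) and the can at (397,198). The pointer runs up-left from the dial centre. Next I'll measure these positions in both views.

```bash
cat > m.py <<'E'
from h import *
def load(f): 
    z=np.load(f); return {k:z[k] for k in z.files}
def blobs(c,box,thr=60):
    g=c["color"].max(2); m=((g<thr)*255).astype(np.uint8)
    x0,y0,x1,y1=box; mm=np.zeros_like(m); mm[y0:y1,x0:x1]=m[y0:y1,x0:x1]
    return mm
T=load("pics/top0.png".replace('png','npz'));S=load("pics/scene0.npz")
def tri(a,b):
    o1,d1=ray(T,*a);o2,d2=ray(S,*b)
    A=np.stack([d1,-d2],1);s=np.linalg.lstsq(A,o2-o1,rcond=None)[0]
    p,q=o1+d1*s[0],o2+d2*s[1]; return (p+q)/2,np.linalg.norm(p-q)
for nm,c,boxes in(("T",T,[(240,160,288,206),(304,170,330,194)]),("S",S,[(228,178,280,225),(184,184,210,210)])):
    for b in boxes:
        m=blobs(c,b)
        cs,_=cv2.findContours(m,cv2.RETR_EXTERNAL,cv2.CHAIN_APPROX_NONE)
        k=max(cs,key=cv2.contourArea); print(nm,b,cv2.contourArea(k),cv2.fitEllipse(k),cv2.boundingRect(k))
for n,c,p in(("dial",T,(264,183)),("btn",T,(317,182)),("adapt",T,(235,151)),("stub",T,(307,157)),("dial",S,(254,199)),("btn",S,(197,195)),("panel",T,(290,190)),("can",T,(399,196)),("carton",T,(358,130))):
    print(n,dep(c,*p).round(4))
for n in("top0","scene0"):
    im=cv2.imread(f"pics/{n}.png"); b=(215,110,345,230) if n=="top0" else (170,170,300,280)
    cv2.imwrite(f"pics/{n}z.png",cv2.resize(im[b[1]:b[3],b[0]:b[2]],None,fx=5,fy=5,interpolation=cv2.INTER_CUBIC))
E
python3 m.py
```

```text
T (240, 160, 288, 206) 1060.5 ((263.9598083496094, 183.86398315429688), (35.929725646972656, 38.677005767822266), 39.784393310546875) (245, 165, 38, 38)
T (304, 170, 330, 194) 251.0 ((316.1582946777344, 182.17733764648438), (17.8268985748291, 18.070358276367188), 149.0737762451172) (307, 173, 19, 19)
S (228, 178, 280, 225) 1278.5 ((254.6671905517578, 200.72329711914062), (38.1626091003418, 42.85762023925781), 102.34437561035156) (233, 182, 44, 39)
S (184, 184, 210, 210) 141.5 ((196.83929443359375, 196.8950653076172), (17.329975128173828, 19.070634841918945), 107.2230453491211) (187, 189, 21, 18)
dial [0.5242 0.0117 0.0929]
btn [ 0.5274 -0.1175  0.0917]
adapt [0.5994 0.0822 0.1089]
stub [ 0.5894 -0.0943  0.0922]
dial [0.5314 0.0146 0.0927]
btn [ 0.5368 -0.1126  0.0918]
panel [ 0.5108 -0.0541  0.0679]
can [ 0.4924 -0.3133  0.1015]
carton [ 0.6681 -0.2324  0.0617]
```

```bash
sleep 1
```

```text
(no output)
```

View pics/top0z.png

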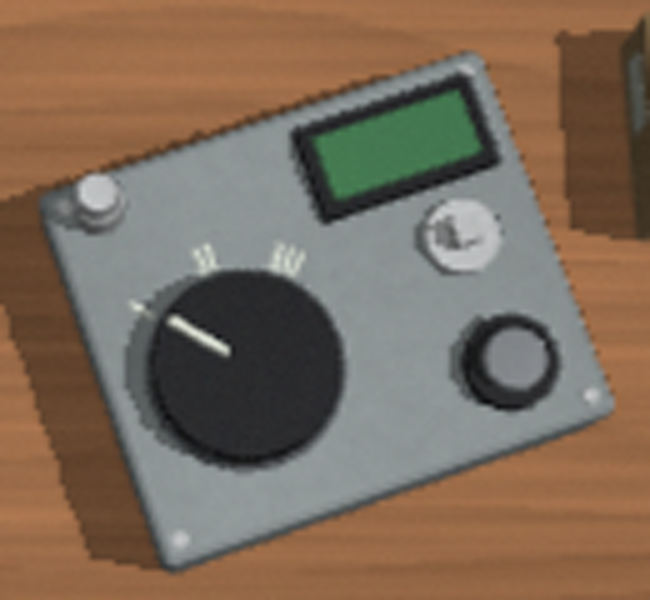

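View pics/scene0z.png

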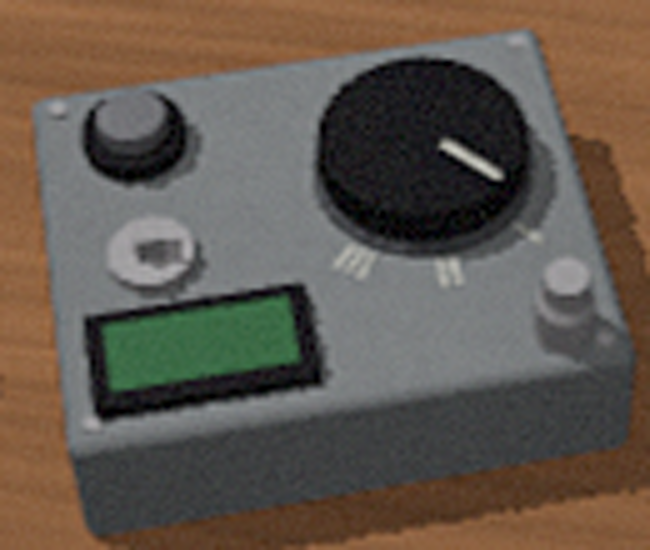

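```bash
cat >> m.py <<'E'
print('---')
P={}
for n,a,b in(("dial",(248,367),(424,147)),("btn",(517,360),(137,118)),("stub",(461,235),(152,250)),("adapt",(98,197),(568,280)),("cornA",(591,396),(58,108)),("cornB",(181,540),(517,39)),("cornC",(466,68),(93,424)),("lineend",(171,318),(503,179)),("linein",(229,353),(441,144))):
    a=(a[0]/5+215-.4,a[1]/5+110-.4);b=(b[0]/5+170-.4,b[1]/5+170-.4)
    p,e=tri(a,b);P[n]=p;print(n,p.round(4),round(e,4))
d=P["cornA"]-P["cornB"];yaw=np.arctan2(d[1],d[0])+np.pi/2;print("yaw A-B",np.degrees(yaw))
d=P["btn"]-P["dial"];print("yaw d-b",np.degrees(np.arctan2(d[1],d[0])-np.arctan2(-125,-40)), np.linalg.norm(d[:2]), "nom",np.hypot(125,40))
d=P["lineend"]-P["linein"];print("line",np.degrees(np.arctan2(d[1],d[0])))
E
python3 m.py | sed -n '/---/,$p'
```

```text
---
dial [0.5252 0.0127 0.0855] 0.0036
btn [ 0.5285 -0.1178  0.0884] 0.0056
stub [ 0.5934 -0.095   0.0782] 0.002
adapt [0.6052 0.0856 0.105 ] 0.0027
cornA [ 0.5134 -0.1587  0.0716] 0.0029
cornB [0.4417 0.0447 0.0728] 0.0028
cornC [ 0.6814 -0.1     0.0732] 0.0024
lineend [0.5475 0.0506 0.096 ] 0.0039
linein [0.5306 0.0217 0.0951] 0.0024
yaw A-B 19.419018234787412
yaw d-b 19.191846506258543 0.13048197267215456 nom 131.24404748406687
line 59.68549924673761
```

View pics/wrist0.png

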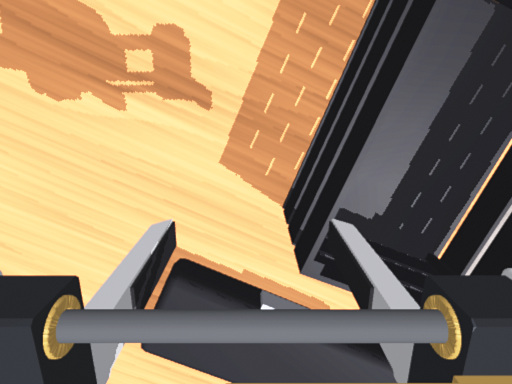

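```bash
cat > k.py <<'E'
from h import *
from scipy.spatial.transform import Rotation as R
def to(p):
    o=ctrl.get_obs(); r=R.from_euler('xyz',o["eef_rot"]).as_matrix()
    return (r.T@(np.array(p)-o["ee_pos"])*1000).round(1)
def st():
    o=ctrl.get_obs(); r=R.from_euler('xyz',o["eef_rot"]).as_matrix()
    print(o["time_s"],o["ee_pos"].round(4),o["force"].round(2),o["moment"].round(3),o["grip_width"]);print(r.round(3))
E
python3 - <<'E'
from k import *
st(); a=np.radians(200); D=np.array([.526,.013])
s=D+.031*np.array([np.cos(a),np.sin(a)]);print(s,to([*s,.205]))
E
```

```text
0.15 [ 0.2291 -0.4998  0.205 ] [0.06 0.41 0.15] [ 0.014 -0.044  0.   ] 0.09366960729663452
[[-0.     0.909  0.417]
 [ 0.001  0.417 -0.909]
 [-1.     0.    -0.001]]
[0.49686953 0.00239738] [ 3.000e-01  4.527e+02 -3.449e+02]
```

Emit:
servo_tool --motion '[0,15,-11,0,0,45,-34,0,0,85,-65,0,0,125,-95,0,0,165,-126,0,0,205,-156,0,0,245,-187,0,0,285,-217,0,0,325,-248,0,0,365,-278,0,0,405,-309,0,0,435,-331,0,0,450,-343,0,0,453,-345,0,0,453,-345,0]' --gripper 0 --force 20

```text
time_s: 2.02
ee_pos: [0.4969, 0.0018, 0.2055]
eef_rot: [-1.351, 1.571, -2.492]
force: [-1.5, -0.4, 0.3]
grip_width: 0.0006
```

```bash
python3 - <<'E'
from k import *
st(); a=np.radians(200); D=np.array([.526,.013])
s=D+.031*np.array([np.cos(a),np.sin(a)]);print(s,to([*s,.115]),ctrl.get_obs()["qpos"])
save("wrist","pics/wrist1.png")
E
```

```text
2.025 [0.4969 0.0018 0.2055] [-1.48 -0.39  0.33] [-0.066  0.039  0.003] 0.0005682076240194691
[[-0.     0.909  0.416]
 [-0.     0.416 -0.909]
 [-1.    -0.     0.   ]]
[0.49686953 0.00239738] [90.5  0.3 -0.5] [-7.00112834e-02  1.81429794e-01  1.66786762e+00 -1.08089821e-04
  1.29241392e+00  1.07150614e+00]
```

View pics/wrist1.png

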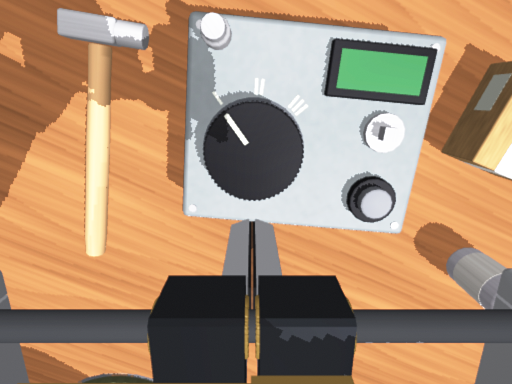

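The wrist view shows the dial centred at (253,148), the pointer at the single bar and the button top at (375,202). I'll cross-check these against the earlier measurements.

```bash
python3 - <<'E'
from k import *
z=np.load("pics/wrist1.npz");c={k:z[k] for k in z.files}
g=c["color"].max(2);m=((g<70)*255).astype(np.uint8);mm=np.zeros_like(m);mm[90:205,195:312]=m[90:205,195:312]
cs,_=cv2.findContours(mm,cv2.RETR_EXTERNAL,cv2.CHAIN_APPROX_NONE);k=max(cs,key=cv2.contourArea);print(cv2.fitEllipse(k),cv2.minEnclosingCircle(k))
print(onz(c,253.5,148,.096),onz(c,375,202,.092),onz(c,384,132,.092),onz(c,436,47,.07),onz(c,194,208,.07),onz(c,394,226,.07))
print(dep(c,253,150),dep(c,270,130),dep(c,375,202),dep(c,310,180))
T=np.load("pics/top0.npz");T={k:T[k] for k in T.files}
print(onz(T,264.2,183,.096),onz(T,318,181.6,.092))
E
```

```text
((251.17112731933594, 149.4900360107422), (94.35032653808594, 98.80126190185547), 5.210655689239502) ((252.7172088623047, 149.6653594970703), 50.05704879760742)
[0.53058995 0.01520093 0.096     ] [ 0.53123081 -0.11555516  0.092     ] [ 0.59341297 -0.0881826   0.092     ] [ 0.68186875 -0.10064199  0.07      ] [0.44277218 0.04407771 0.07      ] [ 0.51320043 -0.1595235   0.07      ]
[0.5288444  0.01491136 0.0968906 ] [0.55160743 0.00830718 0.09466477] [ 0.53132698 -0.11518798  0.09271252] [ 0.52107979 -0.05351301  0.0700659 ]
[0.52371321 0.01141664 0.096     ] [ 0.52830992 -0.11993205  0.092     ]
```

Emit:
servo_tool --motion '[10,0.6,0,0,40,1.2,0,0,75,1.2,0,0,95,1.2,0,0,104,1.2,0,0,106,1.2,0,0,106,1.2,0,0]'

```text
time_s: 2.95
ee_pos: [0.4986, 0.0028, 0.1]
eef_rot: [1.056, 1.57, -0.086]
force: [0.3, -0.1, 0.6]
grip_width: 0.0005
```

Emit:
servo_tool --motion '[1,0,0,0,2,0,0,0,2,0,0,0]'

```text
time_s: 3.32
ee_pos: [0.4983, 0.0029, 0.0975]
eef_rot: [1.059, 1.571, -0.082]
force: [-0.0, 0.2, 0.9]
grip_width: 0.0003
```

Emit:
servo_tool --motion '[1,0,0,0,1,0,0,0]'

```text
time_s: 3.58
ee_pos: [0.4983, 0.0029, 0.0964]
eef_rot: [-2.201, 1.571, 2.941]
force: [-0.9, 0.0, -0.0]
grip_width: 0.0003
```

Emit:
servo_tool --motion '[1,0,0,0,1,0,0,0]'

```text
time_s: 3.82
ee_pos: [0.4984, 0.0028, 0.0961]
eef_rot: [0.532, 1.57, -0.609]
force: [-3.1, -0.3, 9.6]
grip_width: 0.0003
```

```bash
python3 - <<'E'
from k import *
o=ctrl.get_obs(); r=R.from_euler('xyz',o["eef_rot"]).as_matrix()
D=np.array([.527,.013]);v=o["ee_pos"][:2]-D
for t in (4,8,12,16,20,24,28,32,36,40,42):
    a=-np.radians(t);w=np.array([[np.cos(a),-np.sin(a)],[np.sin(a),np.cos(a)]])@v
    print(t,(r.T@np.r_[w-v,0]*1000).round(1))
E
```

```text
4 [-0.   0.3 -2.1]
8 [-0.   0.7 -4.2]
12 [-0.   1.2 -6.2]
16 [-0.   1.9 -8.2]
20 [ -0.    2.7 -10.2]
24 [ -0.    3.7 -12.1]
28 [ -0.    4.8 -13.9]
32 [ -0.    6.  -15.6]
36 [ -0.    7.3 -17.3]
40 [ -0.    8.8 -18.8]
42 [ -0.    9.5 -19.6]
```

Emit:
servo_tool --motion '[0.3,0.3,-2.1,4,0.3,0.7,-4.2,8,0.3,1.2,-6.2,12,0.3,1.9,-8.2,16,0.3,2.7,-10.2,20,0.3,3.7,-12.1,24,0.3,4.8,-13.9,28,0.3,6.0,-15.6,32,0.3,7.3,-17.3,36,0.3,8.8,-18.8,40,0.3,8.8,-18.8,40,0.3,8.8,-18.8,40]'

```text
time_s: 5.32
ee_pos: [0.4987, 0.0237, 0.0961]
eef_rot: [1.837, 1.57, -0.002]
force: [-4.3, 0.3, 12.8]
grip_width: 0.0002
```

```bash
python3 - <<'E'
from k import *
st()
for n in("top","scene"):
    save(n,f"pics/{n}2.png")
    im=cv2.imread(f"pics/{n}2.png"); b=(215,110,345,230) if n=="top" else (170,170,300,280)
    cv2.imwrite(f"pics/{n}2z.png",cv2.resize(im[b[1]:b[3],b[0]:b[2]],None,fx=5,fy=5,interpolation=cv2.INTER_CUBIC))
E
```

```text
5.325 [0.4987 0.0237 0.0961] [-4.34  0.32 12.83] [ 0.102  0.974 -0.017] 0.00015525112766443775
[[ 0.001  0.964 -0.265]
 [-0.    -0.265 -0.964]
 [-1.     0.001 -0.   ]]
```

View pics/scene2z.png

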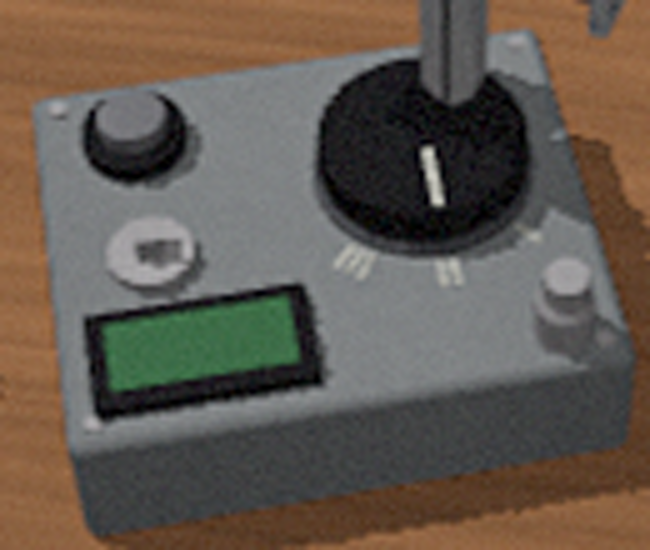

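The pointer now aims at the two bars: in the crop the line runs from (428,150) to (437,205). The tester and adaptor haven't moved. I'll lift straight up and check that the dial stays there.

Emit:
servo_tool --motion '[-3,0,0,0,-15,0,0,0,-30,0,0,0,-34,0,0,0,-34,0,0,0]'

```text
time_s: 6.05
ee_pos: [0.4986, 0.0237, 0.1295]
eef_rot: [1.828, 1.57, -0.011]
force: [-0.2, 0.7, -0.1]
grip_width: 0.0005
```

```bash
python3 - <<'E'
from k import *
st(); print(to([.530,-.118,.130]))
c=save("scene","pics/scene3.png")
a=cv2.imread("pics/scene3.png"); b=(170,170,300,280)
z=cv2.resize(a[b[1]:b[3],b[0]:b[2]],None,fx=5,fy=5,interpolation=cv2.INTER_CUBIC);cv2.imwrite("pics/scene3z.png",z)
g=c["color"].min(2)>130; m=np.zeros_like(g); m[195:216,240:272]=g[195:216,240:272]
ys,xs=np.nonzero(m);P=np.array([onz(c,x,y,.096)[:2] for x,y in zip(xs,ys)]);q=P-P.mean(0)
d=np.linalg.svd(q)[2][0];print(len(xs),"line deg",np.degrees(np.arctan2(d[1],d[0])))
E
```

```text
6.05 [0.4986 0.0237 0.1295] [-0.19  0.73 -0.15] [ 0.029 -0.031  0.017] 0.000527903029332931
[[ 0.001  0.964 -0.265]
 [-0.    -0.265 -0.964]
 [-1.     0.001 -0.   ]]
[ -0.5  67.8 128.3]
25 line deg 17.722310778870764
```

View pics/scene3z.png

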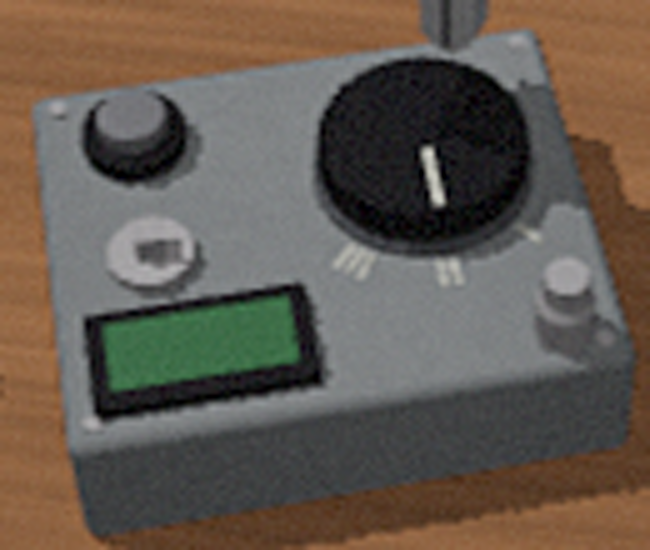

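The pointer measures 17.7° in world against a tester yaw of about 19.3°, so the dial is at about 0.7 rad and holding in the middle detent. Next I'll move over the button.

Emit:
servo_tool --motion '[0,10,20,0,0,30,58,0,0,52,98,0,0,64,121,0,0,68,128,0,0,68,128,0]'

```text
time_s: 6.85
ee_pos: [0.5299, -0.1174, 0.1288]
eef_rot: [-1.7, 1.57, 2.744]
force: [-0.4, 0.3, -0.1]
grip_width: 0.0001
```

Emit:
servo_tool --motion '[10,0,0,0,24,0,0,0,31,0,0,0,33,0,0,0,33,0,0,0]'

```text
time_s: 7.48
ee_pos: [0.5301, -0.1178, 0.0962]
eef_rot: [-0.128, 1.571, -1.967]
force: [0.1, -0.3, 0.6]
grip_width: 0.0003
```

```bash
python3 - <<'E'
from k import *
st(); print(to([.530,-.118,.090]))
c=save("scene","pics/scene4.png");c=save("top","pics/top4.png")
a=cv2.imread("pics/scene4.png"); b=(170,150,300,260)
A=cv2.resize(a[150:260,170:300],None,fx=5,fy=5,interpolation=cv2.INTER_CUBIC);cv2.imwrite("pics/scene4z.png",A)
E
```

```text
7.475 [ 0.5301 -0.1178  0.0962] [ 0.09 -0.3   0.58] [0.066 0.069 0.018] 0.0003200156559752783
[[-0.     0.964 -0.265]
 [-0.    -0.265 -0.964]
 [-1.    -0.     0.   ]]
[ 6.2 -0.1  0.3]
```

View pics/scene4z.png

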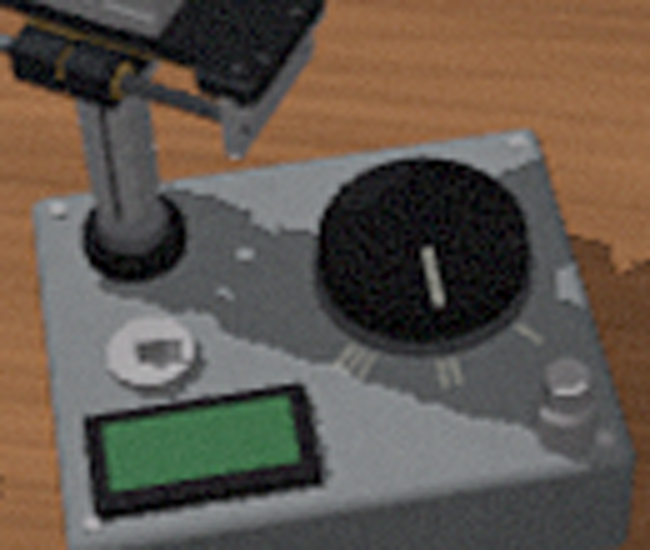

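The fingertip is centred over the button and the pointer is still on the two bars. I'll press in small steps and watch the force.

Emit:
servo_tool --motion '[2,0,0,0,4,0,0,0,5,0,0,0,5,0,0,0]'

```text
time_s: 8.07
ee_pos: [0.5302, -0.1178, 0.0912]
eef_rot: [1.533, 1.571, -0.306]
force: [-0.1, -0.0, 2.2]
grip_width: 0.0006
```

Emit:
servo_tool --motion '[1,0,0,0,2,0,0,0,2,0,0,0]'

```text
time_s: 8.45
ee_pos: [0.5302, -0.1178, 0.0892]
eef_rot: [1.644, 1.571, -0.195]
force: [-0.2, -0.6, 2.3]
grip_width: 0.0004
```

Emit:
servo_tool --motion '[1,0,0,0,2,0,0,0,2,0,0,0]'

```text
time_s: 8.82
ee_pos: [0.5302, -0.1178, 0.0872]
eef_rot: [1.566, 1.571, -0.273]
force: [-0.2, 0.7, 4.1]
grip_width: 0.0006
```

Emit:
servo_tool --motion '[0.7,0,0,0,1.5,0,0,0,1.5,0,0,0]'

```text
time_s: 9.2
ee_pos: [0.5302, -0.1178, 0.0862]
eef_rot: [1.504, 1.57, -0.335]
force: [-1.8, 1.5, 10.0]
grip_width: 0.0006
```

Emit:
servo_tool --motion '[0.7,0,0,0,1,0,0,0,1,0,0,0]'

```text
time_s: 9.57
ee_pos: [0.5303, -0.1178, 0.086]
eef_rot: [1.505, 1.57, -0.334]
force: [-6.7, 1.5, 20.1]
grip_width: 0.0006
```

The button bottomed at 0.086: force climbed to 20 N, well past its 5 N spring, with no further travel. I'll release it and check.

Emit:
servo_tool --motion '[-3,0,0,0,-12,0,0,0,-40,0,0,0,-75,0,0,0,-100,0,0,0,-110,0,0,0,-110,0,0,0,-110,0,0,0]'

```text
time_s: 10.58
ee_pos: [0.5297, -0.1177, 0.1934]
eef_rot: [-1.588, 1.569, 2.856]
force: [-0.2, -0.6, 0.0]
grip_width: 0.0003
```

```bash
python3 - <<'E'
from k import *
st()
c=save("scene","pics/scene5.png");t=save("top","pics/top5.png")
a=cv2.imread("pics/scene5.png");cv2.imwrite("pics/scene5z.png",cv2.resize(a[170:280,170:300],None,fx=5,fy=5,interpolation=cv2.INTER_CUBIC))
g=c["color"].min(2)>120; m=np.zeros_like(g); m[195:216,240:272]=g[195:216,240:272]
ys,xs=np.nonzero(m);P=np.array([onz(c,x,y,.096)[:2] for x,y in zip(xs,ys)]);q=P-P.mean(0)
d=np.linalg.svd(q)[2][0];print(len(xs),"line deg",np.degrees(np.arctan2(d[1],d[0])))
S=np.load("pics/scene0.npz")["z_map"]
for n,(u,v) in dict(btn=(197,194),panel=(215,200)).items(): print(n,S[v-2:v+3,u-2:u+3].mean(),c["z_map"][v-2:v+3,u-2:u+3].mean())
d=cv2.absdiff(a,cv2.imread("pics/scene0.png")).max(2)
for n,(x0,y0,x1,y1) in dict(hammer=(305,150,365,255),carton=(100,215,160,285),can=(100,155,140,210),adaptor=(275,215,295,245),box=(176,225,300,275)).items(): print(n,(d[y0:y1,x0:x1]>60).mean().round(3))
E
```

```text
10.575 [ 0.5297 -0.1177  0.1934] [-0.23 -0.62  0.03] [ 0.08   0.02  -0.037] 0.00031074892263518214
[[-0.002  0.964 -0.265]
 [ 0.001 -0.265 -0.964]
 [-1.    -0.002 -0.   ]]
6 line deg 19.02034285757724
btn 1.0364141 0.9943425
panel 1.0539898 1.0535369
hammer 0.022
carton 0.0
can 0.0
adaptor 0.0
box 0.0
```

View pics/scene5.png

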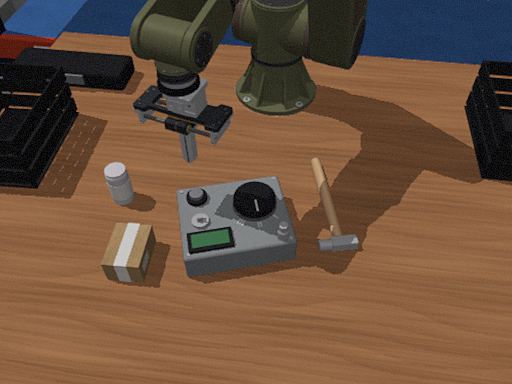

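View pics/scene5z.png

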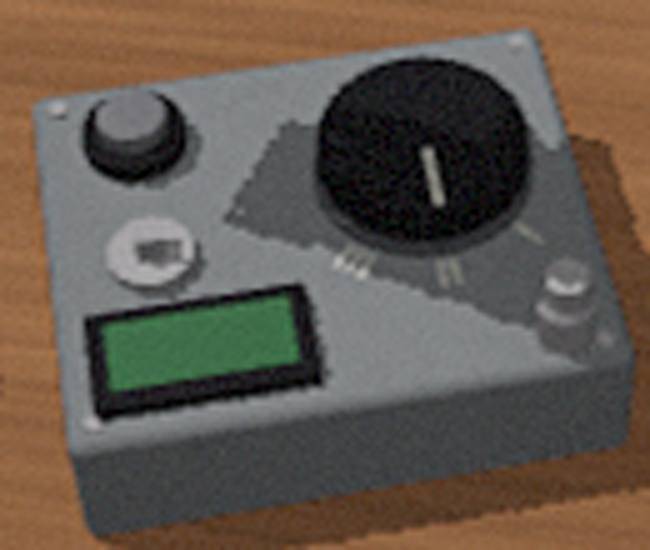

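The button looks the same as at the start, the pointer is on the two bars and nothing has moved. The odd button depth mean fits one no-reading pixel out of 25, so I'll check it with the median before handing in.

```bash
python3 - <<'E'
from k import *
for f in("scene0","scene5"):
    z=np.load(f"pics/{f}.npz")["z_map"][192:197,195:200]; print(f,(z==0).sum(),np.median(z[z>0]))
print(ctrl.hand_in())
E
```

```text
scene0 0 1.0374432
scene5 1 1.0355453
the job is handed in; nothing more can be done
None
```

I turned the dial to its middle position, then pressed the zero button fully down and let it spring back. The job is handed in, with the clock at about 10.6 s of the 45 s allowed; the hand-in reports no verdict.

- **Dial:** I pressed the closed fingertips on the dial's top at about 10–13 N and swept them 40° clockwise around its axis. After lifting off, the white line pointed at the two bars. It measured 17.7° and later 19.0°, against a tester angle of about 19.3°, so the dial sits in the middle detent. The second reading came from only 6 pixels because the arm's shadow fell on the line.
- **Zero button:** I pushed it straight down about 6 mm until it bottomed, with the force rising to 20 N. After release, its depth reading was within 2 mm of the start, closer to the camera, so it is up again.
- **Surroundings:** Comparing scene pictures from before and after showed no change at the tester box, carton, can or adaptor. About 2% of pixels changed in the hammer area, which I put down to the arm's shadow, as the hammer looks to be in the same place.
- **Arm:** It ended clear of everything, 0.19 m above the bench.

One check disagreed: the averaged button depth came out about 4 cm off. One pixel had no reading, and the median without it agreed with the start. The camera views also differed from each other by 3–6 mm, and I settled the positions from the tester's corner screws.

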